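Set rest posts in rising order along a straightedge

TASK

Set up the rests for tacking a sloping panel: stand the four steel posts upright, each wholly inside its own painted circle along the straightedge, rising in height from the shortest in the red circle at one end, through the two inner circles, to the tallest in the yellow circle at the other end. One of the posts is still in the T-slot bar, whose lips hold its foot down, so slide it out through the bar's open end. Do not knock any post over or push the straightedge out of place, and let go of everything at the end.

Things in the scene. Friction and masses are not known exactly. Their poses are not given: they have to be found in the camera images.
- post_65: Steel rest post, 65 mm tall, loose, round about z. Dark foot: disc 44 mm diameter, 8 mm thick, ground and oiled, so it slides easily. Above it a bright plain stem 26 mm in diameter, ending in a 10 mm brass rest button (26 mm wide, its last 4 mm tapering to 16 mm). About 0.3 kg. Origin: centre of the underside of the foot, z up along the stem.
- post_85: Steel rest post, 85 mm tall, loose, round about z. Dark foot: disc 44 mm diameter, 8 mm thick, ground and oiled, so it slides easily. Above it a bright plain stem 26 mm in diameter, ending in a 10 mm brass rest button (26 mm wide, its last 4 mm tapering to 16 mm). About 0.38 kg. Origin: centre of the underside of the foot, z up along the stem.
- post_105: Steel rest post, 105 mm tall, loose, round about z. Dark foot: disc 44 mm diameter, 8 mm thick, ground and oiled, so it slides easily. Above it a bright plain stem 26 mm in diameter, ending in a 10 mm brass rest button (26 mm wide, its last 4 mm tapering to 16 mm). About 0.46 kg. Origin: centre of the underside of the foot, z up along the stem.
- post_125: Steel rest post, 125 mm tall, loose, round about z. Dark foot: disc 44 mm diameter, 8 mm thick, ground and oiled, so it slides easily. Above it a bright plain stem 26 mm in diameter, ending in a 10 mm brass rest button (26 mm wide, its last 4 mm tapering to 16 mm). About 0.54 kg. Origin: centre of the underside of the foot, z up along the stem.
- mark_red: Circle drawn on the table top with red paint marker, line 4 mm wide, 66 mm inside diameter, with a small centre cross. Flat (no height), fixed. Origin: its centre, on the table surface. It is at one end of the row of four circles (either end, it changes from start to start). The four lie in a straight line, 85 mm apart from centre to centre.
- mark_in_a: Circle drawn on the table top with yellow paint marker, line 4 mm wide, 66 mm inside diameter, with a small centre cross. Flat (no height), fixed. Origin: its centre, on the table surface. One of the two inner circles of the row; either this one or mark_in_b is next to the red one.
- mark_in_b: Circle drawn on the table top with yellow paint marker, line 4 mm wide, 66 mm inside diameter, with a small centre cross. Flat (no height), fixed. Origin: its centre, on the table surface. The other inner circle of the row.
- mark_end: Circle drawn on the table top with yellow paint marker, line 4 mm wide, 66 mm inside diameter, with a small centre cross. Flat (no height), fixed. Origin: its centre, on the table surface. The end of the row away from the red circle, 255 mm from it.
- tbar: Fixed T-slot bar, 150 x 84 mm, 19 mm high. Slot: 52 mm wide, 13 mm high, floored by the table; lips above it leave a 34 mm gap: a post's foot slides out but cannot lift, and jams if tilted. Origin: centre of the open mouth, on the table; x runs along the slot inwards. Any one post starts 40-60 mm inside; free once its centre is 25 mm outside. A bolt 34 mm high fills it from 100 mm in.
- straightedge: Loose aluminium straightedge with a green strip, 400 mm long (its y), 50 mm wide (its x), 10 mm high, 0.9 kg, lying flat. Origin: centre of its underside. The line of the circles runs parallel to it, 70 mm from its centre line on its -x side, the robot's side.

How it is judged:
At the end, for the whole second after the job is handed in: All four posts stand upright (0.1 rad) on the table, released and still, centres within 12 mm of their circles' centres: 65 mm post in red, 85 mm in the circle beside it, 105 mm in the next, 125 mm in the far end one. The straightedge is within 10 mm of its first place (horizontal distance between post_65 and mark_red below 0.012 m and ((horizontal distance between post_85 and mark_in_a below 0.012 m and horizontal distance between mark_in_a and mark_red below 0.12 m) or (horizontal distance between post_85 and mark_in_b below 0.012 m and horizontal distance between mark_in_b and mark_red below 0.12 m)) and ((horizontal distance between post_105 and mark_in_a below 0.012 m and horizontal distance between mark_in_a and mark_end below 0.12 m) or (horizontal distance between post_105 and mark_in_b below 0.012 m and horizontal distance between mark_in_b and mark_end below 0.12 m)) and horizontal distance between post_125 and mark_end below 0.012 m and angle between each of post_65, post_85, post_105, post_125's own z axis and vertical below 0.1 rad and height (world z) of each of post_65, post_85, post_105, post_125 below 0.004 m and linear speed of each of post_65, post_85, post_105, post_125 below 0.01 m/s and distance of straightedge from where it was at the start of the episode below 0.01 m); the robot touches nothing.
It fails at once if a post is knocked over (tilted more than 0.6 rad) (angle between any of post_65, post_85, post_105, post_125's own z axis and vertical above 0.6 rad).
It fails at once if the straightedge is pushed more than 10 mm (distance of straightedge from where it was at the start of the episode above 0.01 m).
It also fails if it takes over 115 s, if anything falls off the work surface, if the arm or the gripper's body presses on something with over 40 N, if the wrist force passes 120 N, or if a joint passes its speed limit or range.

ROBOT

A 6-joint arm with a two-finger parallel gripper is mounted at the origin on the work surface. World frame = base frame: x ahead of the robot, y to its left, z up, the work surface at z = 0. Lengths are in m, angles in rad, forces in N, time in s.
With the tool pointing down it reaches from about 0.25 to 0.725 m from the base axis. Payload 4 kg.
Tool frame: the origin (TCP) lies on the centre line of the jaws, within the pads' length; the fingertips stand ahead of it and the grasp point (between the pads) lies 3 mm ahead of it (bot.tcp_to_tips is the z of the fingertips in the tool frame, in m); z points along the fingers, y is the line along which they close (so a half turn about z gives the same grasp; the last joint's range is limited). The gripper opens to 85 mm and grips with 20 to 120 N. Pads are 22 mm wide; open, the fingers measure 114 mm over their backs; the gripper's body (76 mm by 85 mm) begins 54 mm behind the grasp point. The pads swing forward as they close: fully open they stand 13 mm farther back than shut.
Start: joints at [1.136, 0.241, 0.005, 1.335, 0, 1.571], TCP at [0.211, 0.453, 0.253] pointing down, gripper open.
Joint ranges: [-2.72, 2.72], [-1.05, 1.87], [-1.09, 1.28], [-1.99, 2.15], [-1.42, 1.44], [-3.14, 3.14]. Speed limits (rad/s): [2.79, 2.79, 3.14, 3.14, 3.14, 3.14].

INTERFACE

Orientations are given as a unit quaternion [x, y, z, w].
In Python, from workcell import telemetry, camera, camera_params, ticket, boxes_of, cut_out, spot_point, bot gives the robot as it stands.
- The arm moves only by the shell command python3 -m creep 'ROWS'. ROWS is text: rows parted by semicolons, each of 5 numbers parted by spaces: the opening, from 0 (shut) to 1 (fully open), then the shift along the tool's x, y, z in units of 150 mm (1.0 is 150 mm), then the turn about the tool's z in units of 180 degrees (1.0 is 180 degrees). In form: claw x y z turn; .... A call has 1 to 12 rows; each row is the pose to reach, as a shift and turn from the pose commanded when the call began, along the tool's axes at that moment, turning the shorter way round; what a row does not reach only later rows make up. A row lasts 1/8 s, in which the tool goes at most 62.5 mm and 10.7 degrees, less where a joint would pass 70% of its speed; a pose out of reach is approached as far as the arm can. A call with a number of a shift or a turn outside -1 to 1 is refused whole. A call with a gripper value outside its range is refused whole. The fingers move at their own pace and stop on an object; the grip force is fixed at half the most. Time passes only in rows, so rows that repeat a pose let the fingers close. It gives the time, the measured TCP pose, the force, the opening and the grip force at its end, in the units of the state.
- telemetry.get_obs(): the state, without advancing time (a new reading comes with each control period).
- camera(name): name is "side" or "top" or "wrist"; returns the picture (400x640x3 uint8, red, green, blue); there is no depth.
- camera_params(name): a dict with "camera_matrix" (3x3 intrinsics, pixels), "eye" and "attitude" of the camera in the world. Camera axes: x right, y down, z forward; pixel columns grow to the right and rows downward; lengths in m; the calibration is good to about 2 mm. A picture is of the moment at which its call begins: read the wrist's pose just before it. camera_params takes no time and is no camera call; for the wrist camera it gives the pose at the moment of the call.
- ticket.job_done(): hands the job in; it is judged then, once.
Trained networks look in the newest picture that a camera, given by its name, has taken for a name from the list of things; names that differ only in an ending like _2 or _b are one class to them, and where a whole thing is asked for, a point or a joint stands for the part that bears it (a point fixed in the world has none). Each returns a list of dicts, best first, with "conf" (0 to 1); they miss things now and then, are a little off and sometimes report something else, mostly with a low value. They report only what shows in the picture. A call takes as long as a camera call.
- boxes_of(thing, camera): "at" ([x, y, z] in m, in world coordinates, good to about 4 mm: the middle of the surface that is visible of it).
- cut_out(thing, camera): "pixels" (400x640 bool, what is visible of it).
- spot_point(thing, camera): "at" ([x, y, z] in m, in world coordinates, good to about 4 mm: a listed point, or the origin of a listed thing).
The state is a dict: "clock": time; "joint_pos": joint angles; "joint_vel": joint speeds; "tau": joint torques, N m; "eef_pos": TCP position; "tool_rot": TCP orientation; "ft_force": force on the tool from outside, world axes, zero at the start; "ft_torque": the same for the moment, N m; "grip_width": finger opening in m; "grasp_force": force on a finger pad.
Only numpy, scipy, OpenCV 4.12 (cv2) and the standard library are available. Lean on these libraries where they do the work, as an engineer would, in place of code of your own. Each camera call takes 0.05 s, during which the arm holds its last target. There are 200 camera calls.

## Working session

There is one attempt and no reset: what is moved stays moved. The work goes in short steps, Python scripts to look and compute and a shell command to move; the robot and the scene stay as the last step left them, time stands still between calls to the robot, and variables do not carry over. Pictures are saved under pics/ and viewed, at most 14 in all, crops included, and the job is handed in when it is done.

```bash
ls; mkdir -p pics
python3 - <<'E'
from workcell import *
import cv2,numpy as np
print(telemetry.get_obs()); print(bot.tcp_to_tips)
for c in ["top","side"]:
    im=camera(c); cv2.imwrite(f"pics/{c}0.png",im[:,:,::-1])
    p=camera_params(c); print(c,p)
    for t in ["post_65","post_85","post_105","post_125","mark_red","mark_in_a","mark_end","tbar","straightedge"]:
        print(t,[(np.round(d["at"],3).tolist(),round(d["conf"],2)) for d in spot_point(t,c)][:5])
E
```

```text
pics
{'clock': 0.0, 'joint_pos': array([1.13600151e+00, 2.41398777e-01, 3.72441234e-03, 1.33522816e+00,
       2.47722324e-05, 1.57080550e+00]), 'joint_vel': array([-0.00100425,  0.0013948 , -0.00032291, -0.00026012, -0.00184018,
       -0.00063662]), 'tau': array([ 8.72913347e-05, -3.72315681e+01,  2.52409959e+01,  1.70333823e-02,
       -2.91967649e-05,  7.10568500e-06]), 'eef_pos': array([0.21035425, 0.45293948, 0.2524201 ]), 'tool_rot': array([ 2.15693400e-01,  9.76460572e-01, -1.02564053e-03, -2.39231693e-04]), 'ft_force': array([0.00740926, 0.23818112, 0.56270071]), 'ft_torque': array([0.00260807, 0.01463889, 0.04796896]), 'grasp_force': 0.0, 'grip_width': 0.08508267815283165}
0.022
top {'camera_matrix': array([[501.2330898 ,   0.        , 315.94080919],
       [  0.        , 501.2330898 , 205.31387171],
       [  0.        ,   0.        ,   1.        ]]), 'eye': array([0.3565094 , 0.01721862, 1.20559525]), 'attitude': array([ 0.71197993, -0.69680765,  0.0667647 , -0.05555326])}
post_65 [([0.435, -0.144, 0.0], 0.66), ([0.458, -0.017, 0.002], 0.65), ([0.566, 0.36, -0.002], 0.62)
[... 1057 characters left out ...]
3, -0.145, -0.006], 0.78), ([0.439, 0.154, -0.001], 0.72)]
post_85 [([0.463, -0.015, 0.0], 0.96), ([0.567, 0.357, 0.001], 0.87), ([0.433, -0.145, -0.006], 0.78), ([0.439, 0.154, -0.001], 0.72)]
post_105 [([0.463, -0.015, 0.0], 0.96), ([0.567, 0.357, 0.001], 0.87), ([0.433, -0.145, -0.006], 0.78), ([0.439, 0.154, -0.001], 0.72)]
post_125 [([0.463, -0.015, 0.0], 0.96), ([0.567, 0.357, 0.001], 0.87), ([0.433, -0.145, -0.006], 0.78), ([0.439, 0.154, -0.001], 0.72)]
mark_red [([0.61, -0.124, -0.002], 0.63)]
mark_in_a [([0.612, -0.041, 0.001], 0.68), ([0.612, 0.043, 0.0], 0.63)]
mark_end [([0.62, 0.13, -0.004], 0.46)]
tbar [([0.513, 0.35, 0.001], 0.8)]
straightedge [([0.688, 0.005, -0.002], 0.64)]
```

View pics/top0.png

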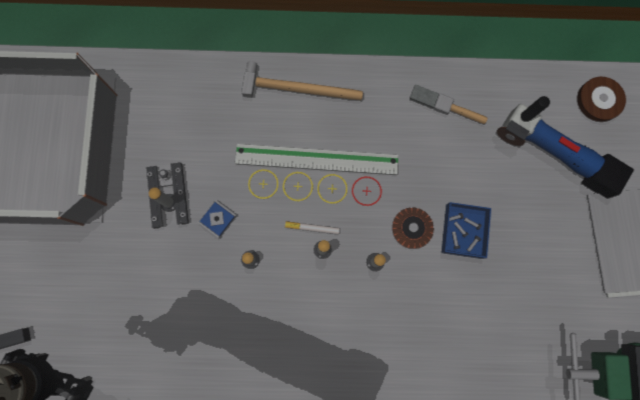

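View pics/side0.png

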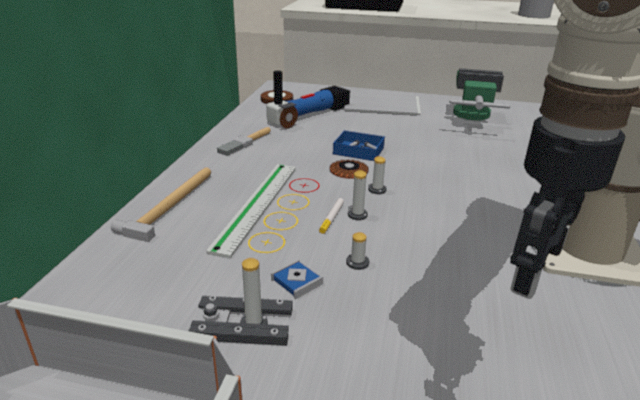

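The top view shows the red circle at (367,191), the end yellow circle at (263,184), and loose posts near (250,259), (323,250) and (376,262). The tbar is at (167,195), with its bolt on the far side and its mouth toward the robot. The post in the bar looks tallest. Next I refine these positions.

```bash
cat > h.py <<'E'
from workcell import *
import cv2,numpy as np
from scipy.spatial.transform import Rotation as R
def ray(p,uv):
    K=p["camera_matrix"];d=R.from_quat(p["attitude"]).apply(np.linalg.solve(K,[uv[0],uv[1],1.]));return p["eye"],d
def onz(p,uv,z=0):
    e,d=ray(p,uv);return e+d*(z-e[2])/d[2]
def proj(p,X):
    q=p["camera_matrix"]@R.from_quat(p["attitude"]).inv().apply(np.asarray(X)-p["eye"]);return q[:2]/q[2]
def tri(a,b):
    A=np.zeros((3,3));B=np.zeros(3)
    for e,d in (a,b):
        d=d/np.linalg.norm(d);M=np.eye(3)-np.outer(d,d);A+=M;B+=M@e
    return np.linalg.solve(A,B)
def yaw(): # direction of tool y in world, rad
    y=R.from_quat(telemetry.get_obs()["tool_rot"]).apply([0,1,0]);return np.arctan2(y[1],y[0])
def go(target,yd=None):
    """row numbers x y z turn to bring the TCP to target with tool y along yd (deg, mod 180)"""
    o=telemetry.get_obs();r=R.from_quat(o["tool_rot"])
    s=r.inv().apply(np.asarray(target)-o["eef_pos"])/.15
    t=0
    if yd is not None:
        t=-(np.deg2rad(yd)-yaw());t=((t+np.pi/2)%np.pi-np.pi/2)/np.pi
    return np.round(np.r_[s,t],3)
E
python3 - <<'E'
from h import *
from itertools import product
T=cv2.imread("pics/top0.png");S=cv2.imread("pics/side0.png");pt,ps=camera_params("top"),camera_params("side")
hsv=cv2.cvtColor(T,cv2.COLOR_BGR2HSV)
for n,px in dict(end=(263,184),ia=(297,186),ib=(332,189),red=(367,191)).items():
    x,y=px;w=np.zeros(T.shape[:2],np.uint8);cv2.circle(w,px,20,255,-1)
    m=((hsv[...,1]>90)&(w>0)&(hsv[...,2]>60));v,u=np.nonzero(m)
    (c,ax,a)=cv2.fitEllipse(np.c_[u,v][cv2.norm is None or (np.hypot(u-x,v-y)>10)].astype(np.float32))
    print(n,c,ax,onz(pt,c).round(4))
for n,X in dict(bar=(.5665,.358,0),A=(.4365,.156,0),B=(.4605,-.016,0),C=(.434,-.1445,0)).items():
    for h in (.065,.085,.105,.125): print(n,h,[proj(p,np.add(X,(0,0,h))).round(0) for p in (pt,ps)])
def brass(I,px):
    h=cv2.cvtColor(I,cv2.COLOR_BGR2HSV);w=np.zeros(I.shape[:2],np.uint8);cv2.circle(w,px,13,255,-1)
    v,u=np.nonzero((h[...,1]>120)&(w>0)&(h[...,2]>80)&(h[...,0]<30));return u.mean(),v.mean()
for n,a,b in (("bar",(155,193),(250,266)),("A",(249,258),(359,239)),("B",(324,246),(359,177)),("C",(380,260),(379,162))):
    print(n,tri(ray(pt,brass(T,a)),ray(ps,brass(S,b))).round(4))
camera("top")
for t in ("tbar","straightedge"):
    m=cut_out(t,"top")[0]["pixels"].astype(np.uint8);c=max(cv2.findContours(m,0,2)[0],key=cv2.contourArea)
    b=cv2.boxPoints(cv2.minAreaRect(c));print(t,[onz(pt,q,.019 if t=="tbar" else .01).round(3)[:2].tolist() for q in b])
E
python3 -c "
import cv2
t=cv2.imread('pics/top0.png')[150:240,130:240];cv2.imwrite('pics/bar.png',cv2.resize(t,None,fx=6,fy=6,interpolation=2))"
```

```text
end (263.0733642578125, 183.6160125732422) (27.86766242980957, 29.328319549560547) [0.6187 0.1311 0.    ]
ia (297.2666015625, 185.96275329589844) (27.7941951751709, 29.341163635253906) [0.6148 0.047  0.    ]
ib (331.94207763671875, 188.34776306152344) (27.7196044921875, 29.91434669494629) [ 0.6109 -0.0383  0.    ]
red (366.3562927246094, 190.67076110839844) (27.8736629486084, 28.735530853271484) [ 0.6071 -0.1231  0.    ]
bar 0.065 [array([161., 197.]), array([252., 293.])]
bar 0.085 [array([159., 196.]), array([252., 282.])]
bar 0.105 [array([156., 194.]), array([251., 272.])]
bar 0.125 [array([153., 192.]), array([250., 261.])]
A 0.065 [array([247., 256.]), array([358., 234.])]
A 0.085 [array([245., 255.]), array([359., 225.])]
A 0.105 [array([244., 254.]), array([359., 215.])]
A 0.125 [array([243., 254.]), array([360., 205.])]
B 0.065 [array([323., 247.]), array([360., 189.])]
B 0.085 [array([323., 246.]), array([360., 181.])]
B 0.105 [array([323., 245.]), array([361., 172.])]
B 0.125 [array([323., 244.]), array([361., 163.])]
C 0.065 [array([379., 260.]), array([379., 165.])]
C 0.085 [array([380., 259.]), array([380., 157.])]
C 0.105 [array([381., 259.]), array([381., 149.])]
C 0.125 [array([383., 258.]), array([382., 141.])]
bar [0.567 0.358 0.118]
A [0.4337 0.1548 0.0581]
B [ 0.4633 -0.0167  0.1031]
C [ 0.4344 -0.1434  0.0792]
tbar [[0.65, 0.419], [0.664, 0.329], [0.516, 0.301], [0.502, 0.389]]
straightedge [[0.665, 0.202], [0.716, 0.201], [0.698, -0.199], [0.646, -0.195]]
```

View pics/bar.png

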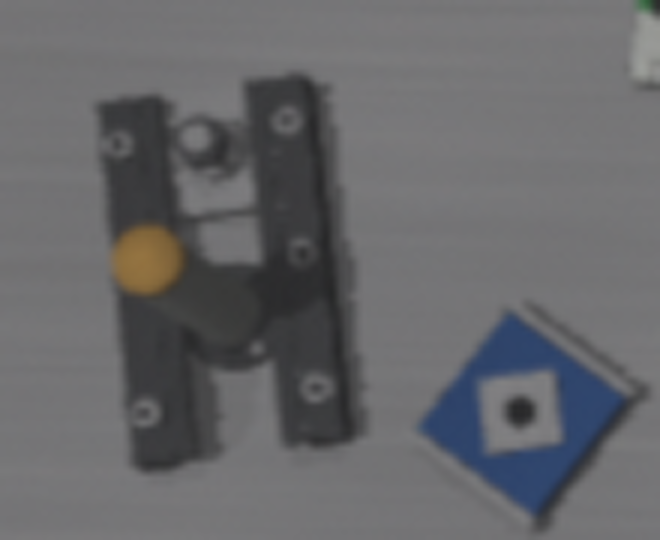

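The bar's mouth faces the robot. Its two lips run in the crop from (98,105) to (135,470) and from (316,78) to (357,438), and the bolt is at (203,140). I'll work out the slot axis from these and the first approach.

Run:
```python
from h import *
p=camera_params("top")
g=lambda x,y,z:onz(p,(130+x/6-.4,150+y/6-.4),z)[:2]
a,b,c,d=g(98,105,.019),g(135,470,.019),g(316,78,.019),g(357,438,.019)
for q in (a,b,c,d): print(q.round(4))
m=(b+d)/2;n=(a+c)/2;v=n-m;print(m,n,np.degrees(np.arctan2(v[1],v[0])),np.linalg.norm(v),np.linalg.norm(a-c))
print(np.degrees(yaw()))
ax=v/np.linalg.norm(v);w=np.array([.567,.358])-m;print("in",w@ax,"lat",ax[0]*w[1]-ax[1]*w[0])
print(go([.567,.358,.2],8),go([.567,.358,.095],8))
```

```text
[0.6487 0.4139]
[0.5009 0.3878]
[0.6621 0.3271]
[0.5156 0.3012]
[0.5082696  0.34450726] [0.65540673 0.37047971] 10.010652440135633 0.14941185462906448 0.08781863452820865
65.08769127828718
in 0.06018171292390548 lat 0.0030781437393634665
[-2.423  0.424  0.355  0.317] [-2.423  0.424  1.055  0.317]
```

```bash
python3 -m creep '1 -0.4 0.07 0 0; 1 -0.8 0.14 0 0; 1 -1 0.2 0 0.05'; python3 -m creep '1 -0.4 0.07 0 0.05; 1 -0.8 0.14 0 0.1; 1 -0.9 0.15 0.1 0.15; 1 -0.9 0.15 0.1 0.2; 1 -0.9 0.15 0.1 0.25'
python3 - <<'E'
from h import *
print(np.degrees(yaw()),go([.567,.358,.2],10),go([.567,.358,.095],10))
im=camera("wrist");cv2.imwrite("pics/w1.png",im[:,:,::-1])
E
```

```text
clock: 1.52
eef_pos: [0.3617, 0.4165, 0.2532]
tool_rot: [0.295, 0.956, 0.0, 0.0]
ft_force: [0.4, 1.3, 0.8]
grip_width: 0.0853
grasp_force: 0.0
clock: 2.15
eef_pos: [0.4843, 0.3603, 0.2377]
tool_rot: [0.638, 0.77, -0.001, -0.0]
ft_force: [0.4, 0.1, 0.2]
grip_width: 0.0854
grasp_force: 0.0
10.72675409925647 [-0.118  0.539  0.251  0.004] [-0.117  0.54   0.951  0.004]
```

View pics/w1.png

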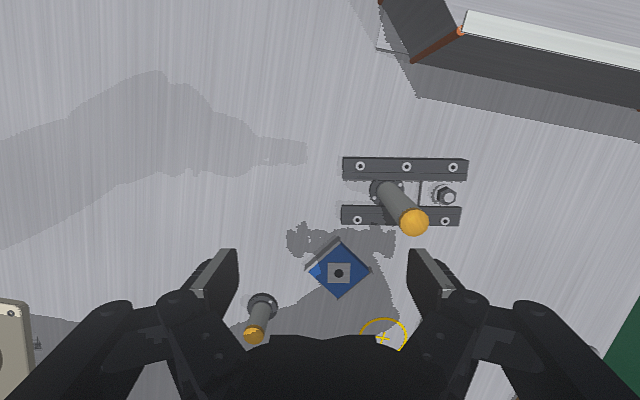

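The wrist view shows the bar post's brass top at (414,222). The lip screws are at (360,166) and (453,167) on one side, and (357,220) and (445,221) on the other, so I'll use them to refine the slot axis.

Run:
```python
from h import *
p=camera_params("wrist")
P=[onz(p,u,.019)[:2] for u in ((360,166),(453,167),(357,220),(445,221))]
m=(P[0]+P[2])/2;n=(P[1]+P[3])/2;v=n-m
t=onz(p,(414,222),.125)[:2];f=onz(p,(381,190),.010)
ax=v/np.linalg.norm(v);w=t-m
print(P,np.degrees(np.arctan2(*v[::-1])),"top",t,"lat",ax[0]*w[1]-ax[1]*w[0],f)
print(np.array(P[1])-P[0],np.array(P[3])-P[2])
```

```text
[array([0.52670092, 0.38321746]), array([0.63653209, 0.40262767]), array([0.53820926, 0.31534188]), array([0.64809157, 0.33462706])] 9.988363410553584 top [0.56682194 0.35887557] lat 0.0034895883908253635 [0.56088891 0.35712529 0.01      ]
[0.10983117 0.01941022] [0.10988231 0.01928519]
```

```bash
python3 -m creep '1 -0.06 0.27 0.1 0.004; 1 -0.118 0.54 0.2 0.004; 1 -0.118 0.54 0.2 0.004; 1 -0.118 0.54 0.5 0.004; 1 -0.118 0.54 0.8 0.004; 1 -0.118 0.54 0.95 0.004; 1 -0.118 0.54 0.95 0.004; 0 -0.118 0.54 0.95 0.004; 0 -0.118 0.54 0.95 0.004; 0 -0.118 0.54 0.95 0.004; 0 -0.118 0.54 0.95 0.004; 0 -0.118 0.54 0.95 0.004'
python3 - <<'E'
from h import *
print(np.degrees(yaw()),telemetry.get_obs()["eef_pos"])
a=np.array([np.cos(np.radians(10)),np.sin(np.radians(10))])
for d in(.03,.09):
    t=np.array([.567,.358])-a*d;t+=np.array([.17,-.98])*.003;print(go([*t,.095],10))
E
```

```text
clock: 3.7
eef_pos: [0.5673, 0.3595, 0.0972]
tool_rot: [0.64, 0.768, 0.001, 0.0]
ft_force: [-1.2, 0.2, 5.2]
grip_width: 0.0248
grasp_force: 59.7
10.372953878972051 [0.56730259 0.3594812  0.09724707]
[-0.028 -0.204  0.015  0.002]
[-0.025 -0.604  0.014  0.002]
```

```bash
python3 -m creep '0 -0.01 -0.05 0 0; 0 -0.02 -0.1 0 0; 0 -0.022 -0.15 0 0; 0 -0.022 -0.2 0 0; 0 -0.022 -0.2 0 0'
```

```text
clock: 4.32
eef_pos: [0.538, 0.3506, 0.0973]
tool_rot: [0.64, 0.768, 0.001, 0.001]
ft_force: [0.7, 0.6, 7.4]
grip_width: 0.0244
grasp_force: 60.0
```

```bash
python3 -m creep '0 0 -0.07 0 0; 0 0 -0.14 0 0; 0 0 -0.21 0 0; 0 0 -0.28 0 0; 0 0 -0.35 0 0; 0 0 -0.42 0 0; 0 0 -0.44 0 0; 0 0 -0.44 0 0'
python3 - <<'E'
from h import *
im=camera("wrist");cv2.imwrite("pics/w2.png",im[:,:,::-1])
E
```

```text
clock: 5.32
eef_pos: [0.4736, 0.3388, 0.0972]
tool_rot: [0.64, 0.768, 0.001, 0.001]
ft_force: [2.5, -0.3, 7.3]
grip_width: 0.0243
grasp_force: 60.1
```

View pics/w2.png

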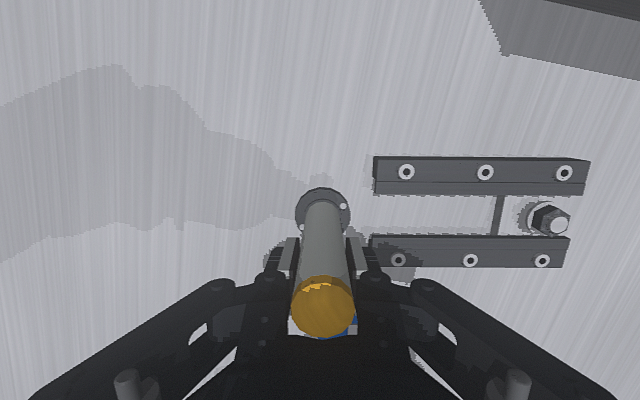

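```bash
python3 -m creep '0 0 0 -0.2 0; 0 0 0 -0.4 0; 0 -0.3 0.2 -0.4 0; 0 -0.6 0.4 -0.4 0; 0 -0.9 0.6 -0.4 0; 0 -0.9 0.6 -0.4 0.03;0 -0.9 0.6 -0.4 0.07;0 -0.9 0.6 -0.4 0.07'
python3 - <<'E'
from h import *
print(np.degrees(yaw()),go([.6187,.1311,.125],-2.6),go([.6187,.1311,.0977],-2.6))
E
```

```text
clock: 6.38
eef_pos: [0.5837, 0.2209, 0.1531]
tool_rot: [0.72, 0.694, -0.003, -0.001]
ft_force: [-0.2, 0.2, -4.3]
grip_width: 0.0244
grasp_force: 60.3
-2.173752255719008 [-0.589  0.257  0.188  0.002] [-0.589  0.258  0.37   0.002]
```

```bash
python3 -m creep '0 -0.3 0.13 0.05 0; 0 -0.589 0.257 0.1 0; 0 -0.589 0.257 0.1 0;0 -0.589 0.257 0.2 0;0 -0.589 0.257 0.28 0;0 -0.589 0.257 0.28 0'
python3 - <<'E'
from h import *
print(go([.6187,.1311,.0977],-2.6))
im=camera("wrist");cv2.imwrite("pics/w3.png",im[:,:,::-1])
p=camera_params("wrist");print(proj(p,[.6187,.1311,0]),proj(p,[.6187,.1311,.022]))
E
```

```text
clock: 7.12
eef_pos: [0.6188, 0.1329, 0.1114]
tool_rot: [0.72, 0.694, -0.002, -0.001]
ft_force: [0.1, 0.3, -4.1]
grip_width: 0.0248
grasp_force: 60.6
[-0.012  0.     0.091  0.003]
[320.5064342 205.9426008] [320.27829828 214.42062711]
```

View pics/w3.png

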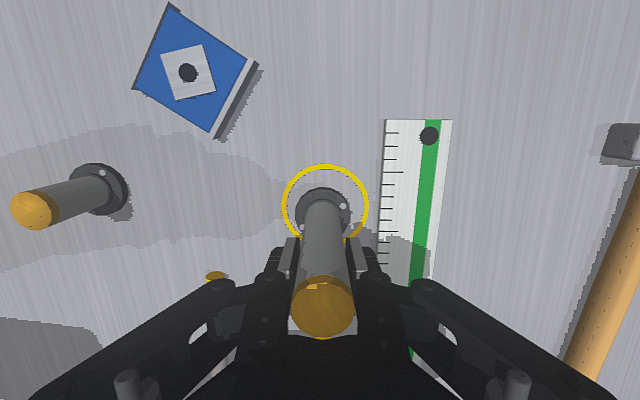

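The ring is centred near (325,206) and the foot near (322,213), so the post is a couple of mm off. I'll correct slightly, then lower and release.

```bash
python3 -m creep '0 -0.006 0.014 0.04 0.003; 0 -0.006 0.014 0.08 0.003; 0 -0.006 0.014 0.091 0.003; 0 -0.006 0.014 0.091 0.003;0.6 -0.006 0.014 0.091 0.003;1 -0.006 0.014 0.091 0.003;1 -0.006 0.014 0.091 0.003;1 -0.006 0.014 0.091 0.003;1 -0.006 0.014 -0.2 0.003;1 -0.006 0.014 -0.5 0.003;1 -0.006 0.014 -0.6 0.003'
python3 - <<'E'
from h import *
print(np.degrees(yaw()),go([.435,.156,.2],-2.6),go([.435,.156,.043],-2.6))
im=camera("wrist");cv2.imwrite("pics/w4.png",im[:,:,::-1])
p=camera_params("wrist");print(onz(p,(0,0)))
for t in ("post_125","mark_end"): 
  for c in ("wrist",): print(t,[(np.round(d["at"],3).tolist(),round(d["conf"],2)) for d in spot_point(t,c)][:5])
E
```

```text
clock: 8.55
eef_pos: [0.6246, 0.1315, 0.2077]
tool_rot: [0.724, 0.69, 0.003, 0.002]
ft_force: [1.0, -0.6, 0.1]
grip_width: 0.0853
grasp_force: 0.0
-2.770561869525988 [ 1.020e-01 -1.271e+00  4.300e-02 -1.000e-03] [ 1.000e-01 -1.277e+00  1.090e+00 -1.000e-03]
[0.31707192 0.32892319 0.        ]
post_125 [([0.438, 0.151, -0.0], 0.82), ([0.622, 0.129, 0.002], 0.69), ([0.618, 0.048, 0.0], 0.58)]
mark_end []
```

View pics/w4.png

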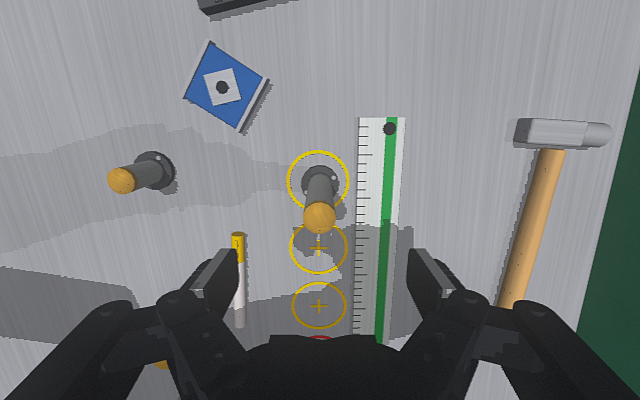

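Post_125 stands inside its ring: its foot spans u 302–338 in the ring's 286–349. Next is post_65.

```bash
python3 -m creep '1 0.04 -0.4 0 0; 1 0.08 -0.8 0 0; 1 0.1 -1 0 0; 1 0.1 -1 0.1 0'
python3 - <<'E'
from h import *
im=camera("wrist");p=camera_params("wrist")
print("post",[(np.round(d["at"],3).tolist(),round(d["conf"],2)) for d in spot_point("post_65","wrist")][:3])
print(np.degrees(yaw()),go([.435,.155,.046],-2.6))
E
```

```text
clock: 9.2
eef_pos: [0.4715, 0.1535, 0.1877]
tool_rot: [0.723, 0.69, -0.001, -0.0]
ft_force: [1.0, -0.6, 0.1]
grip_width: 0.0852
grasp_force: 0.0
post [([0.466, -0.015, 0.001], 0.92), ([0.44, 0.154, -0.002], 0.78), ([0.62, 0.132, 0.003], 0.78)]
-2.7556258437755776 [ 0.004 -0.245  0.933 -0.001]
```

```bash
python3 -m creep '1 0.005 -0.235 0 0; 1 0.005 -0.235 0.1 0;1 0.005 -0.235 0.4 0;1 0.005 -0.235 0.7 0;1 0.005 -0.235 0.93 0;1 0.005 -0.235 0.935 0;1 0.005 -0.235 0.935 0;0 0.005 -0.235 0.935 0;0 0.005 -0.235 0.935 0;0 0.005 -0.235 0.935 0;0 0.005 -0.235 0.935 0;0 0.005 -0.235 0.935 0'; python3 -m creep '0 0 0 -0.2 0;0 0 0 -0.5 0;0 0 0 -0.6 0;0 0 0 -0.6 0'
python3 - <<'E'
from h import *
print(np.degrees(yaw()),go([.608,-.1231,.046],-2.6))
E
```

```text
clock: 10.8
eef_pos: [0.439, 0.1561, 0.0493]
tool_rot: [0.724, 0.69, 0.001, 0.0]
ft_force: [-1.5, -0.8, 5.1]
grip_width: 0.0246
grasp_force: 59.0
clock: 11.3
eef_pos: [0.4393, 0.1561, 0.1394]
tool_rot: [0.724, 0.69, 0.001, 0.001]
ft_force: [-0.1, -0.1, -2.4]
grip_width: 0.0247
grasp_force: 59.3
-2.770610281070362 [-1.806e+00  1.212e+00  6.240e-01 -1.000e-03]
```

```bash
python3 -m creep '0 -0.2 0.3 0 0;0 -0.5 0.6 0 0;0 -0.8 0.9 0 0;0 -0.95 0.98 0 0;0 -0.95 0.98 0 0'; python3 -m creep '0 -0.3 0.08 0 0;0 -0.6 0.16 0 0;0 -0.85 0.23 0 0;0 -0.85 0.23 0.25 0;0 -0.85 0.23 0.4 0;0 -0.85 0.23 0.4 0'
python3 - <<'E'
from h import *
print(np.degrees(yaw()),go([.608,-.1231,.0497],-2.6))
im=camera("wrist");cv2.imwrite("pics/w5.png",im[:,:,::-1])
E
```

```text
clock: 11.92
eef_pos: [0.5782, 0.0042, 0.136]
tool_rot: [0.725, 0.688, -0.001, -0.001]
ft_force: [0.5, 0.2, -3.2]
grip_width: 0.0244
grasp_force: 59.7
clock: 12.68
eef_pos: [0.6036, -0.1211, 0.0748]
tool_rot: [0.724, 0.69, -0.002, -0.004]
ft_force: [-0.5, 0.5, -3.1]
grip_width: 0.0247
grasp_force: 59.9
-2.7180033346664336 [-0.012  0.032  0.167 -0.001]
```

View pics/w5.png

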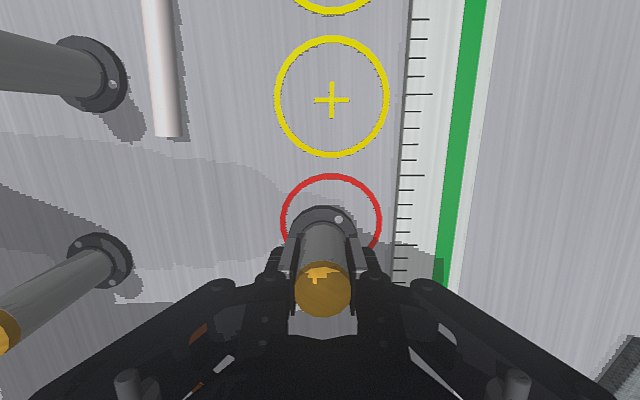

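Red ring centre is at about (331,218) and the foot at about (322,233), held 25 mm up. This agrees with the computed shift.

```bash
python3 -m creep '0 -0.012 0.036 0.08 0; 0 -0.012 0.036 0.14 0; 0 -0.012 0.036 0.167 0; 0 -0.012 0.036 0.167 0;0.6 -0.012 0.036 0.167 0;1 -0.012 0.036 0.167 0;1 -0.012 0.036 0.167 0;1 -0.012 0.036 0.167 0;1 -0.012 0.036 -0.2 0;1 -0.012 0.036 -0.5 0;1 -0.012 0.036 -0.8 0'
python3 - <<'E'
from h import *
im=camera("wrist")
print("post",[(np.round(d["at"],3).tolist(),round(d["conf"],2)) for d in spot_point("post_65","wrist")][:4])
print(np.degrees(yaw()),go([.4345,-.1435,.2],-2.6))
E
```

```text
clock: 14.1
eef_pos: [0.6121, -0.1247, 0.2002]
tool_rot: [0.724, 0.69, 0.0, 0.0]
ft_force: [1.0, 0.1, -0.3]
grip_width: 0.0853
grasp_force: 0.0
post [([0.615, -0.127, -0.004], 0.94), ([0.437, -0.149, 0.002], 0.84), ([0.468, -0.015, 0.002], 0.72)]
-2.7704378841325648 [-1.790e-01 -1.199e+00  2.300e-02 -1.000e-03]
```

```bash
python3 -m creep '1 -0.05 -0.4 0 0; 1 -0.1 -0.8 0 0; 1 -0.17 -1 0 0; 1 -0.17 -1 0 0'
python3 - <<'E'
from h import *
im=camera("wrist")
print("post",[(np.round(d["at"],3).tolist(),round(d["conf"],2)) for d in spot_point("post_85","wrist")][:4])
print(np.degrees(yaw()),go([.436,-.145,.062],-2.6))
im=camera("top");cv2.imwrite("pics/t2.png",cv2.resize(im[150:300,220:420,::-1],None,fx=4,fy=4,interpolation=2))
E
```

```text
clock: 14.7
eef_pos: [0.4588, -0.1431, 0.1985]
tool_rot: [0.725, 0.689, -0.0, -0.0]
ft_force: [1.1, -0.0, -0.2]
grip_width: 0.0857
grasp_force: 0.0
post [([0.618, -0.127, -0.002], 0.82), ([0.435, -0.151, 0.002], 0.77)]
-2.794115765702879 [-0.021 -0.171  0.912 -0.001]
```

View pics/t2.png

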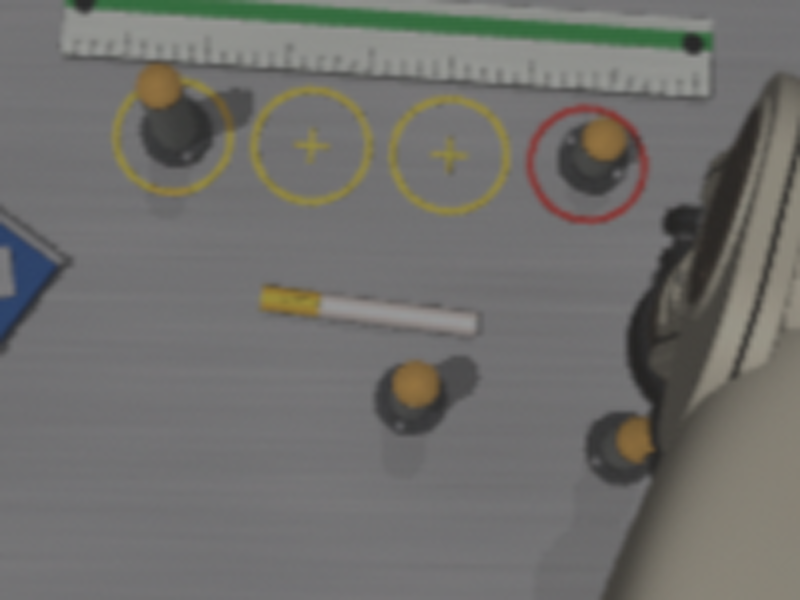

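Top view: foot at (593,157) in the red ring centred at (588,163), and foot at (177,131) in the end ring centred at (173,135). Both are under 5 mm off, with a bias of about 3 mm in +x, which I'll allow for. Next is post_85.

```bash
python3 -m creep '1 -0.03 -0.171 0 0; 1 -0.03 -0.171 0.3 0;1 -0.03 -0.171 0.6 0;1 -0.03 -0.171 0.9 0;1 -0.03 -0.171 0.912 0;1 -0.03 -0.171 0.912 0;0 -0.03 -0.171 0.912 0;0 -0.03 -0.171 0.912 0;0 -0.03 -0.171 0.912 0;0 -0.03 -0.171 0.912 0;0 -0.03 -0.171 0.912 0'; python3 -m creep '0 0 0 -0.2 0;0 0 0 -0.5 0;0 0 0 -0.6 0;0 0 0 -0.6 0'
python3 - <<'E'
from h import *
print(np.degrees(yaw()),go([.609,-.0375,.15],-2.6))
E
```

```text
clock: 16.23
eef_pos: [0.4358, -0.1464, 0.0626]
tool_rot: [0.724, 0.69, 0.0, 0.001]
ft_force: [-0.5, -0.4, 6.6]
grip_width: 0.0247
grasp_force: 58.7
clock: 16.73
eef_pos: [0.4357, -0.1463, 0.1524]
tool_rot: [0.724, 0.69, 0.0, 0.001]
ft_force: [0.3, 0.4, -4.3]
grip_width: 0.0245
grasp_force: 59.7
-2.775591828274881 [ 7.800e-01  1.119e+00  1.800e-02 -1.000e-03]
```

```bash
python3 -m creep '0 0.1 0.3 0 0;0 0.35 0.6 0 0;0 0.6 0.9 0 0;0 0.78 1 0 0;0 0.78 1 0 0'
python3 - <<'E'
from h import *
print(np.degrees(yaw()),go([.6085,-.0375,.063],-2.6))
E
```

```text
clock: 17.35
eef_pos: [0.5906, -0.0342, 0.1488]
tool_rot: [0.723, 0.691, -0.001, -0.002]
ft_force: [-0.0, -0.3, -4.1]
grip_width: 0.0243
grasp_force: 60.0
-2.561151010222255 [-0.017  0.122  0.571  0.   ]
```

```bash
python3 -m creep '0 -0.017 0.12 0 0;0 -0.017 0.12 0.2 0;0 -0.017 0.12 0.4 0;0 -0.017 0.12 0.5 0;0 -0.017 0.12 0.55 0;0 -0.017 0.12 0.55 0'
python3 - <<'E'
from h import *
print(go([.6085,-.0375,.063],-2.6))
E
```

```text
clock: 18.1
eef_pos: [0.6084, -0.0402, 0.0691]
tool_rot: [0.724, 0.69, -0.0, -0.0]
ft_force: [0.1, -0.4, -2.7]
grip_width: 0.0243
grasp_force: 60.4
[ 0.018 -0.     0.041 -0.001]
```

```bash
python3 -m creep '0 0.018 0 0.02 0; 0 0.018 0 0.041 0; 0 0.018 0 0.043 0;0 0.018 0 0.043 0;0.6 0.018 0 0.043 0;1 0.018 0 0.043 0;1 0.018 0 0.043 0;1 0.018 0 0.043 0;1 0.018 0 -0.3 0;1 0.018 0 -0.6 0;1 0.018 0 -0.9 0;1 0.018 0 -0.9 0'
python3 - <<'E'
from h import *
im=camera("wrist")
print("post",[(np.round(d["at"],3).tolist(),round(d["conf"],2)) for d in spot_point("post_85","wrist")][:4])
print(np.degrees(yaw()),go([.463,-.0165,.21],-2.6))
E
```

```text
clock: 19.6
eef_pos: [0.6115, -0.0374, 0.2095]
tool_rot: [0.724, 0.69, 0.003, 0.004]
ft_force: [-0.9, -0.9, -0.5]
grip_width: 0.0859
grasp_force: 0.0
post [([0.465, -0.015, 0.002], 0.9), ([0.623, 0.127, 0.0], 0.79), ([0.617, -0.126, -0.005], 0.73), ([0.608, -0.038, 0.003], 0.7)]
-2.7702506786398144 [ 0.091 -0.978 -0.036 -0.001]
```

```bash
python3 -m creep '1 0.04 -0.4 0 0; 1 0.08 -0.8 0 0; 1 0.092 -0.975 0 0; 1 0.092 -0.975 0 0;1 0.092 -0.975 0 0'
python3 - <<'E'
from h import *
im=camera("wrist")
print("post",[(np.round(d["at"],3).tolist(),round(d["conf"],2)) for d in spot_point("post_85","wrist")][:4])
print(np.degrees(yaw()),go([.463,-.016,.08],-2.6))
E
```

```text
clock: 20.32
eef_pos: [0.464, -0.0165, 0.2037]
tool_rot: [0.724, 0.69, -0.0, 0.0]
ft_force: [-0.5, 0.6, 0.5]
grip_width: 0.0852
grasp_force: 0.0
post [([0.608, -0.04, 0.001], 0.96), ([0.624, 0.131, -0.002], 0.81), ([0.616, -0.124, -0.001], 0.64)]
-2.779853199082656 [ 0.003 -0.01   0.826 -0.001]
```

```bash
python3 -m creep '1 0.003 -0.01 0.3 0; 1 0.003 -0.01 0.6 0;1 0.003 -0.01 0.82 0;1 0.003 -0.01 0.825 0;1 0.003 -0.01 0.825 0;0 0.003 -0.01 0.825 0;0 0.003 -0.01 0.825 0;0 0.003 -0.01 0.825 0;0 0.003 -0.01 0.825 0;0 0.003 -0.01 0.825 0'; python3 -m creep '0 0 0 -0.2 0;0 0 0 -0.5 0;0 0 0 -0.6 0;0 0 0 -0.6 0'
python3 - <<'E'
from h import *
print(np.degrees(yaw()),go([.612,.0465,.17],-2.6))
E
```

```text
clock: 21.68
eef_pos: [0.4623, -0.0159, 0.0813]
tool_rot: [0.724, 0.69, 0.0, 0.0]
ft_force: [-0.5, -0.8, 5.8]
grip_width: 0.0244
grasp_force: 58.7
clock: 22.18
eef_pos: [0.4621, -0.0158, 0.1709]
tool_rot: [0.724, 0.69, 0.0, 0.0]
ft_force: [0.0, -0.0, -3.9]
grip_width: 0.0246
grasp_force: 60.4
-2.7709919866794466 [ 0.463  0.978  0.007 -0.001]
```

```bash
python3 -m creep '0 0.3 0.1 0 0;0 0.46 0.4 0 0;0 0.46 0.7 0 0;0 0.46 0.95 0 0;0 0.46 0.975 0 0;0 0.46 0.975 0 0'
python3 - <<'E'
from h import *
print(go([.612,.0465,.0817],-2.6))
E
```

```text
clock: 22.92
eef_pos: [0.6096, 0.0458, 0.1679]
tool_rot: [0.724, 0.69, -0.002, -0.002]
ft_force: [-0.4, 0.6, -5.2]
grip_width: 0.0247
grasp_force: 60.9
[ 0.005  0.019  0.574 -0.001]
```

```bash
python3 -m creep '0 0.005 0.014 0.2 0;0 0.005 0.014 0.4 0;0 0.005 0.014 0.5 0;0 0.005 0.014 0.55 0;0 0.005 0.014 0.55 0'
python3 - <<'E'
from h import *
print(go([.612,.0465,.0817],-2.6))
E
```

```text
clock: 23.55
eef_pos: [0.6132, 0.0466, 0.0882]
tool_rot: [0.724, 0.69, -0.0, -0.0]
ft_force: [0.7, 0.1, -4.9]
grip_width: 0.0245
grasp_force: 61.0
[-0.001 -0.008  0.043 -0.001]
```

```bash
python3 -m creep '0 0 -0.006 0.02 0; 0 0 -0.006 0.043 0; 0 0 -0.006 0.043 0;0.6 0 -0.006 0.043 0;1 0 -0.006 0.043 0;1 0 -0.006 0.043 0;1 0 -0.006 0.043 0;1 0 -0.006 -0.3 0;1 0 -0.006 -0.6 0;1 0 -0.006 -0.9 0;1 0 -0.006 -0.9 0'; python3 -m creep '1 0 -0.4 0 0; 1 0 -0.8 0 0; 1 0 -1 0 0; 1 0 -1 0 0;1 0 -1 0 0'; python3 -m creep '1 0 -0.4 0 0; 1 0 -0.6 0 0; 1 0 -0.6 0 0;1 0 -0.6 0 0'
python3 - <<'E'
from h import *
im=camera("top");cv2.imwrite("pics/t3.png",cv2.resize(im[150:220,230:410,::-1],None,fx=4.4,fy=4.4,interpolation=2))
b=camera("side");cv2.imwrite("pics/s3.png",b[:,:,::-1])
E
```

```text
clock: 24.92
eef_pos: [0.6151, 0.0469, 0.2283]
tool_rot: [0.724, 0.69, 0.004, 0.003]
ft_force: [0.2, -0.0, 0.1]
grip_width: 0.0852
grasp_force: 0.0
clock: 25.55
eef_pos: [0.4633, 0.054, 0.2229]
tool_rot: [0.724, 0.69, 0.0, 0.0]
ft_force: [-0.3, -0.4, 0.2]
grip_width: 0.0852
grasp_force: 0.0
clock: 26.05
eef_pos: [0.3744, 0.0584, 0.2233]
tool_rot: [0.724, 0.69, 0.001, 0.001]
ft_force: [1.0, 0.5, -0.2]
grip_width: 0.0852
grasp_force: 0.0
```

View pics/t3.png

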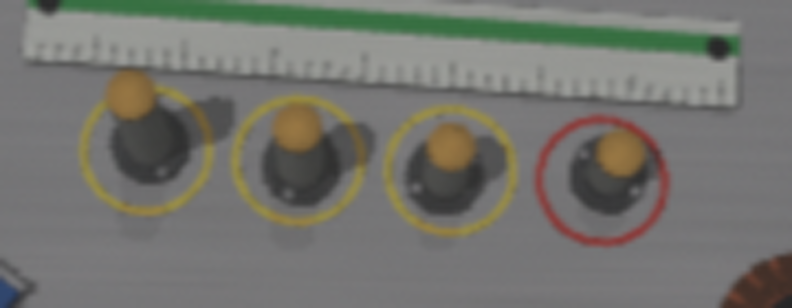

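View pics/s3.png

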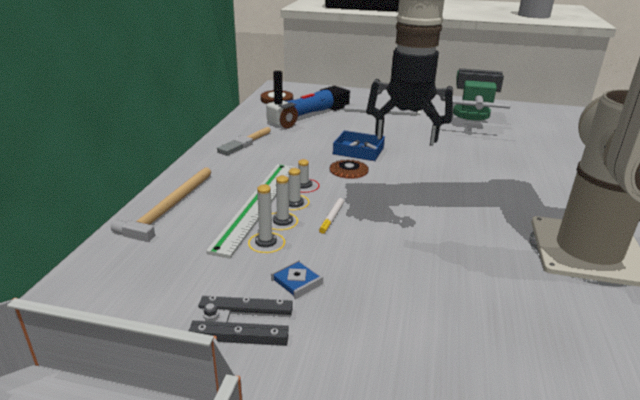

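Top and side views show all four posts upright in their rings, rising from red to the far yellow. The worst offset is at the red ring: foot at (609,176) against a centre of (602,180), about 4 mm. The straightedge has not moved and the gripper is clear, so I'm handing in.

```bash
python3 -c "
from workcell import ticket
print(ticket.job_done())"
```

```text
the job is handed in; nothing more can be done
None
```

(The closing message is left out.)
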